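# Index the ring reducer to its widest die

## Robot

A 6-joint arm with a two-finger parallel gripper is mounted at the origin on the work surface. World frame = base frame: x ahead of the robot, y to its left, z up, the work surface at z = 0. Lengths are in mm, angles in degrees, forces in N, time in s.
With the tool pointing down it reaches from about 300 to 850 mm from the base axis. Payload 4.2 kg.
Tool frame: the origin (TCP) lies on the front face of the gripper's body, between the roots of the fingers; the fingertips stand 78 mm ahead of it and the grasp point (between the pads) lies 60 mm ahead of it; x points along the fingers, y is the direction in which the jaws open and shut, and the axes are right-handed (so a half turn about x gives the same grasp; the last joint's range is limited). The gripper opens to 91 mm and grips with 3 to 60 N. Pads are 32 mm wide; open, the fingers measure 118 mm over their backs; the gripper's body (76 mm by 178 mm) begins 60 mm behind the grasp point.
Start: joints at [63.255, 18.312, 89.639, -0, 72.044, -1.146], TCP at [248.448, 518.564, 292.276] pointing down, gripper open.
Joint ranges: [-177.97, 177.97], [-48.28, 115.42], [12.27, 149.76], [-77.06, 257.06], [2.81, 150.46], [-146.56, 146.56]. Speed limits (degrees/s): [147.25, 147.25, 180, 180, 180, 180].

## Interface

Orientations are given as [roll, pitch, yaw] about the fixed x, y, z axes, in that order (R = Rz(yaw) Ry(pitch) Rx(roll)).
In Python, from workcell import status, viewer, env gives the robot as it stands. The module is installed in compiled form; this text tells all that it offers.
- The arm moves only by the tool move_arm, never from a script. Its argument "moves" is a list of rows, each a list of 3 entries, a list of its own where there are three numbers: the shift along the tool's x, y, z in cm, then the turn about the tool's x in rad, then the gripper's target within -1 to 1 (fully open at 1, half-way at 0, shut at -1). A call has 1 to 20 rows; each row is the pose to reach, as a shift and turn from the pose commanded when the call began, along the tool's axes at that moment; what a row does not reach only later rows make up. A row lasts 1/8 s, in which the tool goes at most 62.5 mm and 10.7 degrees, less where a joint would pass 70% of its speed; a pose out of reach is approached as far as the arm can. A call with a gripper value outside its range is refused whole. The fingers move at their own pace and stop on an object; "force" is the grip in N (left out, the last holds). Time passes only in rows, so rows that repeat a pose let the fingers close. It gives the time, the measured TCP pose, the force and the opening at its end, in the units of the state.
- status.state(): the state, without advancing time (a new reading comes with each control period).
- viewer.grab_frame(name): name is "scene" or "top" or "wrist"; returns the picture (400x640x3 uint8, red, green, blue); there is no depth.
- viewer.get_calibration(name): a dict with "camera_matrix" (3x3 intrinsics, pixels), "D" ([k1, k2, p1, p2, k3] as OpenCV has them; the pictures are not rectified), "eye" and "rotation" of the camera in the world. Camera axes: x right, y down, z forward; pixel columns grow to the right and rows downward; lengths in mm; the calibration is good to about 2 mm. A picture is of the moment at which its call begins: read the wrist's pose just before it. get_calibration takes no time and is no camera call; for the wrist camera it gives the pose at the moment of the call.
- env.job_done(): hands the job in, once; it reports no verdict.
The state is a dict: "time_s": time; "qpos": joint angles; "qvel": joint speeds; "effort": joint torques, N m; "ee_pos": TCP position; "ee_rot": TCP orientation; "force": force on the tool from outside, world axes, zero at the start; "torque": the same for the moment, N m; "gripper_width": finger opening in mm.
Only numpy, scipy, OpenCV 4.12 (cv2) and the standard library are available. Lean on these libraries where they do the work, as an engineer would, in place of code of your own. Each camera call takes 0.05 s, during which the arm holds its last target.

## Task

Set the ring reducer for the widest ring: push its round die plate round, either way, with a fingertip against the tabs that stick out of the rim, until the widest die, the one marked with six dots, has clicked in under the ram. Only push, gently: do not grip or knock anything, leave the band, tube, blower and hammer where they are, and take the hand away when done.

Things in the scene. Friction and masses are not known exactly. Their poses are not given: they have to be found in the camera images.
- ring_reducer: Ring reducer, grey cast iron, bolted to the bench (place, heading vary). Origin: on the bench under the axis of its round die plate; z up; x from that axis to the column. Foot x -75 to +195 mm, 130 wide, 16 high; pedestal radius 60, up to 51. Nothing stands above the plate on its -x side: push the tabs there.
- ram_seat (a point): Fixed point straight below the ram, 76 mm above the bench, 46 mm from the plate's axis towards the column: where the working die's mouth comes. The ram's pusher ends 100 mm above the bench. Overarm 36 mm wide at height 168 to 212, from 23 mm past the axis back to the column (40 x 50 mm, centred 150 mm from the axis); a parked hand lever at its -y side rises to 366.
- die_plate (a joint): Turn t of the die plate about the upright axis through the reducer's origin, rad, anticlockwise seen from above; no end stops. 0 (or a whole turn, +-6.283) = six-dot die under the ram. Detents every 1.0472 (60 degrees); it may start between two, and roll into one in the first second. Turning takes 2 to 8 N at a tab; pushed 0.6 rad or more past a detent it snaps on to the next by itself.
- plate_top (a point): On the plate's axis, at the disc's top face, 68 mm above the bench. Metal disc, radius 80 mm, 14 thick, with six die bushes 35 mm across, tops at 76 mm, on a circle of radius 46. Bores, by their 1 to 6 dots: 14, 17, 20, 23, 26, 29 mm. Dots 5.6 mm, outside each die. In the reducer's frame the 6-, 5-, 4-, 3-, 2-, 1-dot die is at t + 0, 60, 120, 180, 240, 300 degrees anticlockwise.
- tab_mid (a point): Centre of one of the six finger tabs (the one between the six- and five-dot dies), at radius 100 mm, 63 mm above the bench; turns with the plate. Each tab is a flat upright steel lug, 10 mm thick, straight out of the rim from radius 80 to 120 mm, from 53 to 73 mm above the bench. Tabs lie half-way between dies: at t + 30, 90, 150, 210, 270, 330 degrees in the reducer's frame.
- die_six (a point): Centre of the mouth of the widest (29 mm, six-dot) die, 76 mm above the bench, 46 mm from the plate's axis; turns with the plate.
- band: Plain brass ring, 25 mm across, 7 mm high, lying loose on a thin grey pad (75 x 90 x 4 mm) beside the reducer; origin at the centre of its underside. Not to be disturbed.
- tube: Loose upright tube of yellow plastic, 34 mm across, 105 mm high, beside the reducer; origin at the centre of its underside. Not to be disturbed.
- blower: Loose green rubber puffer bulb standing on its flat end, 54 mm across, 100 mm high with its nozzle; origin at the centre of its underside. Not to be disturbed.
- hammer: Loose bench hammer lying on the bench beside the reducer, 240 mm long, its handle along its own -x, low (under 40 mm). Not to be disturbed.

How it is judged:
By the outcome, as a careful person would: the job done as asked, in the order asked, and still so for the second after the job is handed in, with the robot touching nothing.
It also fails if it takes over 64 s, if anything falls off the work surface, if the arm or the gripper's body presses on something with over 40 N, if the wrist force passes 120 N, or if a joint passes its speed limit or range.

## Working session

There is one attempt and no reset: what is moved stays moved. The work goes in short steps, Python scripts to look and compute and a tool call to move; the robot and the scene stay as the last step left them, time stands still between calls to the robot, and variables do not carry over. Pictures are saved under pics/ and viewed, and the job is handed in when it is done.

Besides the shell and the picture viewer there is one more tool, called by a JSON object that holds its "fn" and its "kwargs", one argument or row to a line. move_arm: Moves the arm, as the interface text tells. Its arguments: {"type":"object","properties":{"moves":{"type":"array","items":{"type":"array"}},"force":{"type":"number"}},"required":["moves"]}

```bash
mkdir -p pics; python3 - <<'E'
from workcell import status, viewer
import cv2
print(status.state())
for n in ["scene","top","wrist"]:
    c=viewer.get_calibration(n); print(n,c)
    cv2.imwrite(f"pics/{n}0.png",viewer.grab_frame(n)[:,:,::-1])
E
```

```text
{'time_s': 0.0, 'qpos': array([ 6.32534057e+01,  1.83521666e+01,  8.97070651e+01,  2.78705245e-03,
        7.20437170e+01, -1.14763811e+00]), 'qvel': array([-0.00429182,  0.00121625,  0.02282815, -0.05096731, -0.03193388,
       -0.08758961]), 'effort': array([-9.32432704e-04, -4.12464416e+01, -2.31967056e+01,  7.25099863e-02,
        4.54534509e-02, -1.60893551e-04]), 'ee_pos': array([248.2775851 , 518.22599875, 291.41042582]), 'ee_rot': array([ -92.6220259 ,   89.89701727, -118.22184372]), 'force': array([0.67810719, 0.14653153, 1.00572794]), 'torque': array([0.00480366, 0.00784905, 0.01798058]), 'gripper_width': 91.6531210196249}
scene {'camera_matrix': array([[372.25526098,   0.        , 319.72050047],
       [  0.        , 372.25526098, 200.2102841 ],
       [  0.        ,   0.        ,   1.        ]]), 'D': array([-0.00881415,  0.        ,  0.        ,  0.        ,  0.        ]), 'eye': array([ 619.98953196, -575.90311461,  639.47336038]), 'rotation': array([-134.14774837,   -0.83978334,   -0.75139748])}
top {'camera_matrix': array([[512.39374929,   0.        , 317.11727976],
       [  0.        , 512.39374929, 199.17615259],
       [  0.        ,   0.        ,   1.        ]]), 'D': array([-0.09269622,  0.        ,  0.        ,  0.        ,  0.        ]), 'eye': array([ 556.86673725,   37.3561213 , 1162.50609391]), 'rotation': array([-1.76770493e+02, -9.92090393e-02, -8.92162592e+01])}
wrist {'camera_matrix': array([[350.42553993,   0.        , 321.26881408],
       [  0.        , 350.42553993, 192.59733916],
       [  0.        ,   0.        ,   1.        ]]), 'D': array([-0.00343365,  0.        ,  0.        ,  0.        ,  0.        ]), 'eye': array([176.62563178, 553.51335272, 383.91930608]), 'rotation': array([1.63656910e+02, 4.83470790e-02, 6.43862589e+01])}
```

View pics/top0.png

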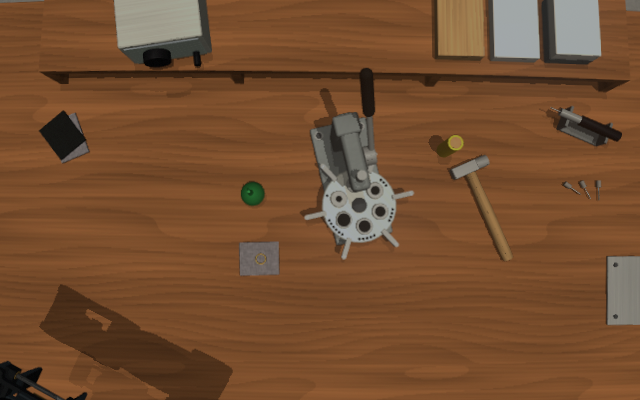

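View pics/scene0.png

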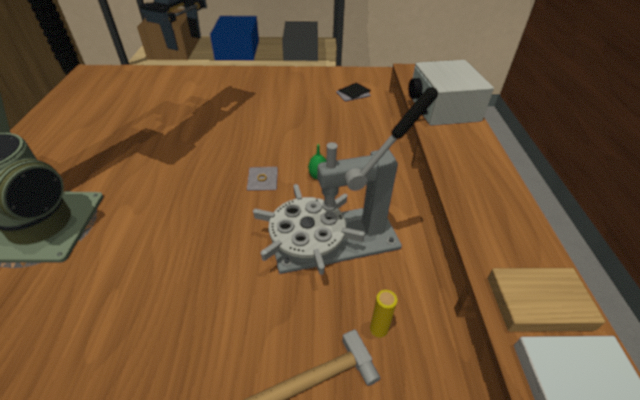

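View pics/wrist0.png

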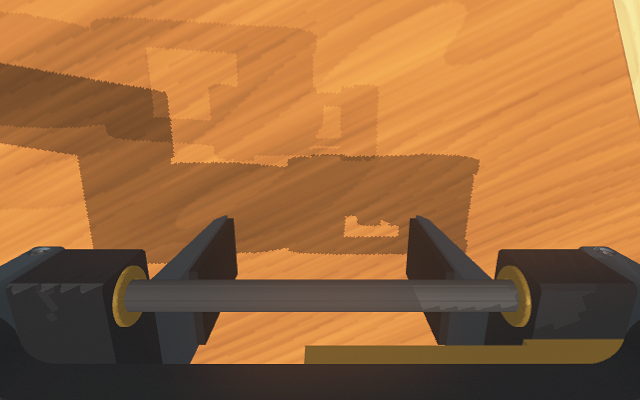

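```bash
cat > h.py <<'E'
from workcell import status, viewer
import cv2, numpy as np
from scipy.spatial.transform import Rotation as R
def Rot(c): return R.from_euler('xyz',c["rotation"],degrees=True).as_matrix()
def ray(c,px,z):
    p=cv2.undistortPoints(np.array(px,float).reshape(-1,1,2),c["camera_matrix"],c["D"]).reshape(-1,2)
    d=np.c_[p,np.ones(len(p))]@Rot(c).T
    return c["eye"]+d*((z-c["eye"][2])/d[:,2])[:,None]
def proj(c,P):
    M=Rot(c).T; t=-M@c["eye"]
    return cv2.projectPoints(np.array(P,float).reshape(-1,1,3),cv2.Rodrigues(M)[0],t,c["camera_matrix"],c["D"])[0].reshape(-1,2)
E
python3 - <<'E'
from h import *
im=cv2.imread("pics/top0.png")
cv2.imwrite("pics/top0c.png",cv2.resize(im[110:270,290:430],None,fx=4,fy=3.75 if 0 else 4,interpolation=cv2.INTER_CUBIC)[:600])
im=cv2.imread("pics/scene0.png")
cv2.imwrite("pics/scene0c.png",cv2.resize(im[180:280,245:405],None,fx=5,fy=5,interpolation=cv2.INTER_CUBIC))
c=viewer.get_calibration("top")
print(ray(c,[[359,205]],68), ray(c,[[252,193],[451,145],[260,258]],0))
E
```

```text
[[607.39918806 -53.4749812   68.        ]] [[ 634.52391371  184.68391743    0.        ]
 [ 751.76402973 -270.54050726    0.        ]
 [ 487.40327769  163.64370173    0.        ]]
```

View pics/top0c.png

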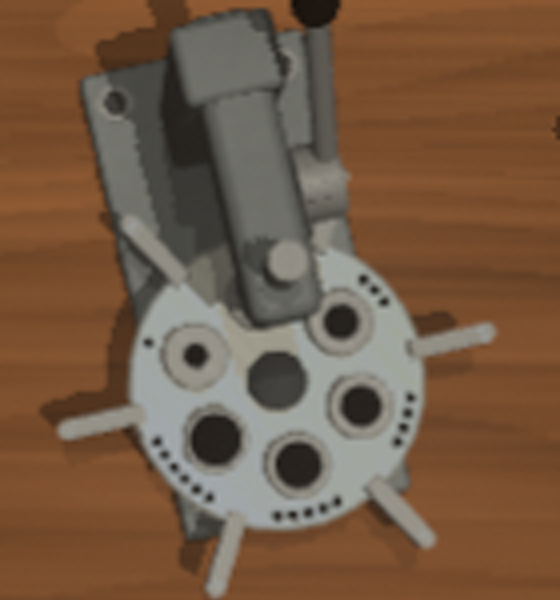

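View pics/scene0c.png

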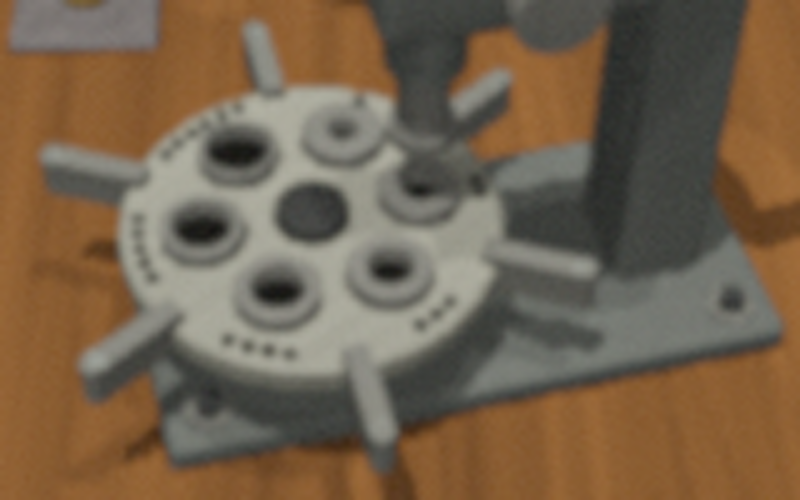

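{"fn": "move_arm", "kwargs": {
  "moves": [
    [[0,0,0],0,-1],
    [[0,0,0],0,-1],
    [[0,0,0],0,-1],
    [[0,0,0],0,-1],
    [[0,0,0],0,-1],
    [[0,0,0],0,-1],
    [[0,0,0],0,-1],
    [[0,0,0],0,-1],
    [[0,0,0],0,-1]
  ],
  "force": 20
}}

```text
time_s: 1.27
ee_pos: [248.4, 518.6, 292.3]
ee_rot: [88.0, 90.0, 62.4]
force: [-0.1, -1.1, 0.1]
gripper_width: 4.1
```

```bash
python3 - <<'E'
from h import *
c=viewer.get_calibration("top")
im=viewer.grab_frame("top")[:,:,::-1].copy(); cv2.imwrite("pics/top1.png",im)
g=cv2.cvtColor(im,cv2.COLOR_BGR2HSV)
m=((g[:,:,1]<70)&(g[:,:,2]>120)).astype(np.uint8)
m[:, :295]=0;m[:,425:]=0;m[:150]=0;m[265:]=0
m2=cv2.resize(m*255,None,fx=4,fy=4)[600:1060,1180:1700]
# disc: fit ellipse to opened mask outline lower half
o=cv2.morphologyEx(cv2.morphologyEx(m,cv2.MORPH_CLOSE,np.ones((9,9))),cv2.MORPH_OPEN,cv2.getStructuringElement(cv2.MORPH_ELLIPSE,(13,13)))
cs,_=cv2.findContours(o,cv2.RETR_EXTERNAL,cv2.CHAIN_APPROX_NONE)
k=max(cs,key=cv2.contourArea)[:,0]
print(k.min(0),k.max(0))
k=k[k[:,1]>200]
P=ray(c,k,68)[:,:2]
A=np.c_[2*P,np.ones(len(P))];s=np.linalg.lstsq(A,(P**2).sum(1),rcond=None)[0]
print("centre",s[:2],"r",np.sqrt(s[2]+s[:2]@s[:2]))
# dark bores
gr=g[:,:,2]; d=((gr<75)&(g[:,:,1]<120)).astype(np.uint8)
n,l,st,ce=cv2.connectedComponentsWithStats(d)
for i in range(1,n):
    p=ray(c,[ce[i]],76)[0,:2]; v=p-s[:2]
    if st[i,4]>8 and np.hypot(*v)<70: print(st[i,4],ce[i],p,np.hypot(*v),np.degrees(np.arctan2(v[1],v[0])))
b=cv2.resize(im[100:250,290:430],None,fx=4,fy=4,interpolation=cv2.INTER_CUBIC)
cv2.imwrite("pics/top1c.png",b)
E
```

```text
[338 173] [395 242]
centre [570.27231795 -74.82336192] r 43.908425102125605
156 [358.62820513 204.44871795] [608.19122799 -52.00946448] 44.25288301763355 31.03320279046004
70 [379.94285714 210.95714286] [594.96477001 -97.49590751] 33.52255229649662 -42.558069470901
121 [343.46280992 219.53719008] [575.73081038 -20.12761035] 54.96744835612652 84.30090169834672
98 [364.19387755 225.80612245] [563.02440776 -64.25970944] 12.811048189510029 124.45471253604511
```

View pics/top1c.png

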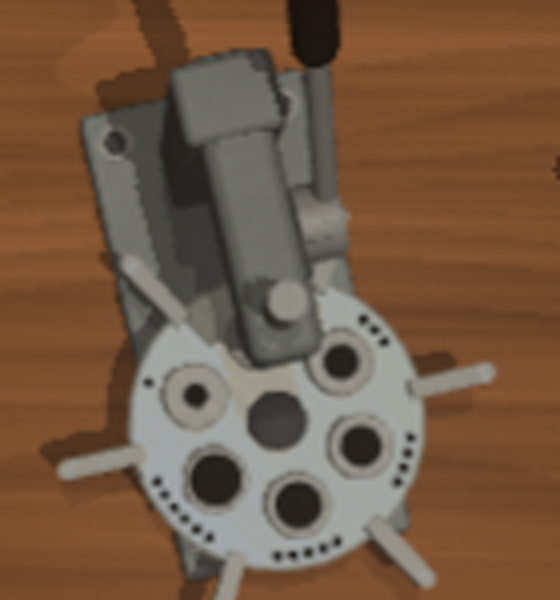

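```bash
python3 - <<'E'
from h import *
c=viewer.get_calibration("top")
a,b=ray(c,[[310.5,130],[337.5,244.5]],16); v=a-b
print(a,b,"heading",np.degrees(np.arctan2(v[1],v[0])),np.hypot(*v[:2]))
b=ray(c,[[338.75,198.75],[380.25,211.25],[375,190],[343.7,219.7],[364.3,226]],76)[:,:2]; print(b)
A=np.c_[2*b,np.ones(5)];s=np.linalg.lstsq(A,(b**2).sum(1),rcond=None)[0]
ax=s[:2];print(ax,np.sqrt(s[2]+ax@ax)); print([np.degrees(np.arctan2(*(p-ax)[::-1])) for p in b])
# tab tip bottom-right
print(ray(c,[[290+430/4,100+580/4],[290+375/4,100+525/4]],73)[:,:2]-ax)
ax3=np.r_[ax,76]
cs=viewer.get_calibration("scene");print(proj(cs,[np.r_[ax,68]]))
Rm=R.from_euler('xyz',status.state()["ee_rot"],degrees=True).as_matrix();print(Rm.round(3))
H=13.5; 
def pose(phi,r=106):
    # phi reducer-frame angle of finger centre
    w=np.radians(phi+H); return ax+r*np.array([np.cos(w),np.sin(w)])
E
```

```text
[778.09569939  53.36787067  16.        ] [520.88900128 -10.62151193  16.        ] heading 13.970750288348807 265.04702721871223
[[619.73306871  -9.62703195]
 [594.35098248 -98.15490915]
 [639.45604504 -86.63866762]
 [575.39249044 -20.63457007]
 [562.61660797 -64.48892891]]
[607.24781572 -53.88978276] 45.9904759557947
[np.float64(74.24776232521016), np.float64(-106.24370718451915), np.float64(-45.47687718002795), np.float64(133.7683209665622), np.float64(-166.64071203747605)]
[[-84.09862987 -82.01253475]
 [-55.24914752 -52.43411189]]
[[306.24259135 222.5616891 ]]
[[ 0.     0.432  0.902]
 [ 0.     0.902 -0.432]
 [-1.     0.     0.   ]]
```

```bash
python3 - <<'E'
import numpy as np
ax=np.array([607.2,-53.9]);p0=np.array([248.4,518.6]);yaw0=64.4
def T(w,yaw0,p0,r=106):
    a=np.radians(w);p=ax+r*np.array([np.cos(a),np.sin(a)]);d=p-p0
    y=np.radians(yaw0);ty=np.array([np.cos(y),np.sin(y)]);tz=np.array([ty[1],-ty[0]])
    return p.round(1),(d@ty/10).round(2),(d@tz/10).round(2),np.radians(yaw0-(w-270)).round(3)
print(T(243,yaw0,p0))
p=T(243,0,p0)[0]
for i in range(0,21): print(i,T(243-3.3*i,-27,p)[1:])
E
```

```text
(array([ 559.1, -148.3]), np.float64(-46.72), np.float64(56.84), np.float64(1.595))
0 (np.float64(0.0), np.float64(0.01), np.float64(0.0))
1 (np.float64(-0.61), np.float64(-0.01), np.float64(0.058))
2 (np.float64(-1.22), np.float64(-0.07), np.float64(0.115))
3 (np.float64(-1.82), np.float64(-0.15), np.float64(0.173))
4 (np.float64(-2.42), np.float64(-0.27), np.float64(0.23))
5 (np.float64(-3.01), np.float64(-0.43), np.float64(0.288))
6 (np.float64(-3.59), np.float64(-0.62), np.float64(0.346))
7 (np.float64(-4.16), np.float64(-0.84), np.float64(0.403))
8 (np.float64(-4.71), np.float64(-1.1), np.float64(0.461))
9 (np.float64(-5.25), np.float64(-1.39), np.float64(0.518))
10 (np.float64(-5.77), np.float64(-1.7), np.float64(0.576))
11 (np.float64(-6.28), np.float64(-2.05), np.float64(0.634))
12 (np.float64(-6.76), np.float64(-2.43), np.float64(0.691))
13 (np.float64(-7.22), np.float64(-2.83), np.float64(0.749))
14 (np.float64(-7.65), np.float64(-3.26), np.float64(0.806))
15 (np.float64(-8.06), np.float64(-3.71), np.float64(0.864))
16 (np.float64(-8.44), np.float64(-4.19), np.float64(0.922))
17 (np.float64(-8.8), np.float64(-4.68), np.float64(0.979))
18 (np.float64(-9.12), np.float64(-5.2), np.float64(1.037))
19 (np.float64(-9.42), np.float64(-5.73), np.float64(1.094))
20 (np.float64(-9.68), np.float64(-6.28), np.float64(1.152))
```

{"fn": "move_arm", "kwargs": {
  "moves": [
    [[0,-1.5,1.8],0.05,-1],
    [[0,-4.5,5.5],0.15,-1],
    [[0,-8,9.7],0.27,-1],
    [[0,-11.5,14],0.39,-1],
    [[0,-15,18.2],0.51,-1],
    [[0,-18.5,22.5],0.63,-1],
    [[0,-22,26.8],0.75,-1],
    [[0,-25.5,31],0.87,-1],
    [[0,-29,35.3],0.99,-1],
    [[0,-32.5,39.5],1.11,-1],
    [[0,-36,43.8],1.23,-1],
    [[0,-39.5,48],1.35,-1],
    [[0,-43,52.3],1.47,-1],
    [[0,-45.5,55.4],1.555,-1],
    [[0,-46.7,56.8],1.595,-1],
    [[0,-46.7,56.8],1.595,-1],
    [[0,-46.7,56.8],1.595,-1]
  ]
}}

```text
time_s: 3.45
ee_pos: [558.1, -146.9, 292.3]
ee_rot: [-112.6, 89.9, 130.5]
force: [0.0, 0.7, 0.2]
gripper_width: 0.4
```

```bash
python3 - <<'E'
from h import *
for n in ["scene","wrist"]:
    cv2.imwrite(f"pics/{n}2.png",viewer.grab_frame(n)[:,:,::-1])
E
```

```text
(no output)
```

View pics/scene2.png

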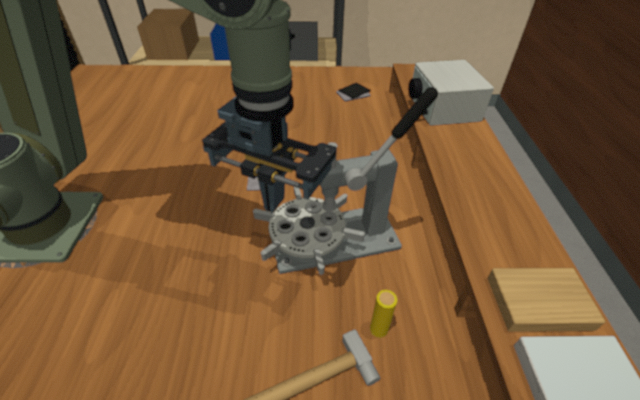

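View pics/wrist2.png

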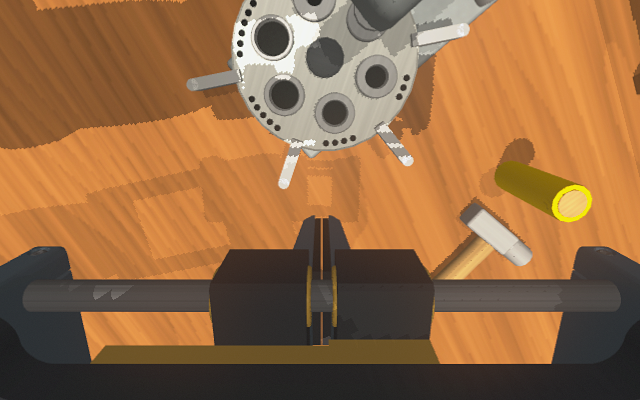

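{"fn": "move_arm", "kwargs": {
  "moves": [
    [[1.5,0,0],0,-1],
    [[4,0,0],0,-1],
    [[7,0,0],0,-1],
    [[10,0,0],0,-1],
    [[12.5,0,0],0,-1],
    [[14.5,0,0],0,-1],
    [[15.8,0,0],0,-1],
    [[16.4,0,0],0,-1],
    [[16.4,0,0],0,-1],
    [[16.4,0,0],0,-1]
  ]
}}

```text
time_s: 4.8
ee_pos: [559.3, -148.1, 128.9]
ee_rot: [103.8, 89.9, -13.1]
force: [0.2, -0.8, -1.1]
gripper_width: 0.6
```

```bash
python3 - <<'E'
from h import *
for n in ["scene","wrist"]:
    cv2.imwrite(f"pics/{n}3.png",viewer.grab_frame(n)[:,:,::-1])
s=cv2.imread("pics/scene3.png")[130:290,220:420]
w=cv2.imread("pics/wrist3.png")[:300,120:520]
cv2.imwrite("pics/b3.png",np.hstack([cv2.resize(s,(400,320)),cv2.resize(w,(400,320))]))
E
```

```text
(no output)
```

View pics/b3.png

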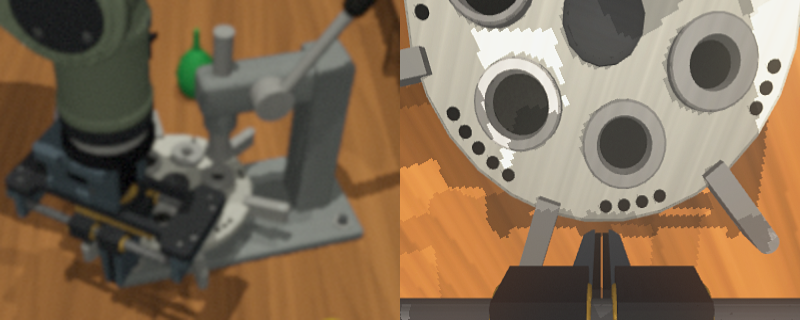

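{"fn": "move_arm", "kwargs": {
  "moves": [
    [[0,-0.6,0],0.058,-1],
    [[0,-1.2,-0.05],0.115,-1],
    [[0,-1.8,-0.15],0.173,-1],
    [[0,-2.4,-0.3],0.23,-1],
    [[0,-3.0,-0.45],0.288,-1],
    [[0,-3.6,-0.6],0.346,-1],
    [[0,-4.15,-0.85],0.403,-1],
    [[0,-4.7,-1.1],0.461,-1]
  ]
}}

```text
time_s: 5.9
ee_pos: [522.7, -117.6, 128.9]
ee_rot: [109.8, 89.8, -33.6]
force: [1.4, -3.0, -1.8]
gripper_width: 0.6
```

```bash
python3 - <<'E'
from h import *
for n in ["scene","wrist"]:
    cv2.imwrite(f"pics/{n}4.png",viewer.grab_frame(n)[:,:,::-1])
s=cv2.imread("pics/scene4.png")[130:290,220:420]
w=cv2.imread("pics/wrist4.png")[:300,120:520]
cv2.imwrite("pics/b4.png",np.hstack([cv2.resize(s,(400,320)),cv2.resize(w,(400,320))]))
print(status.state()["force"])
E
```

```text
[ 0.59644181 -1.23923028 -0.9279061 ]
```

View pics/b4.png

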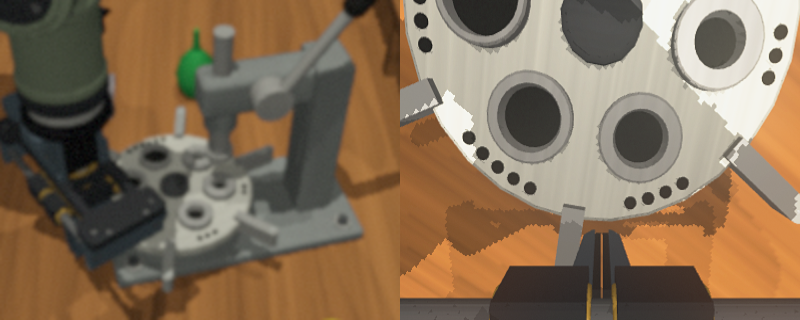

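{"fn": "move_arm", "kwargs": {
  "moves": [
    [[0,-0.6,0],0.058,-1],
    [[0,-1.2,-0.05],0.115,-1],
    [[0,-1.8,-0.15],0.173,-1],
    [[0,-2.4,-0.3],0.23,-1],
    [[0,-3.0,-0.45],0.288,-1],
    [[0,-3.6,-0.6],0.346,-1],
    [[0,-4.15,-0.85],0.403,-1],
    [[0,-4.7,-1.1],0.461,-1],
    [[0,-5.25,-1.4],0.518,-1]
  ]
}}

```text
time_s: 7.12
ee_pos: [502.0, -66.2, 128.6]
ee_rot: [-150.4, 90.0, 36.5]
force: [0.4, -0.1, -0.9]
gripper_width: 0.7
```

```bash
python3 - <<'E'
from h import *
for n in ["scene","wrist"]:
    cv2.imwrite(f"pics/{n}5.png",viewer.grab_frame(n)[:,:,::-1])
s=cv2.imread("pics/scene5.png")[130:290,220:420]
w=cv2.imread("pics/wrist5.png")[:300,120:520]
cv2.imwrite("pics/b5.png",np.hstack([cv2.resize(s,(400,320)),cv2.resize(w,(400,320))]))
print(status.state()["force"])
E
```

```text
[-0.10729304  0.12130354  0.3820068 ]
```

View pics/b5.png

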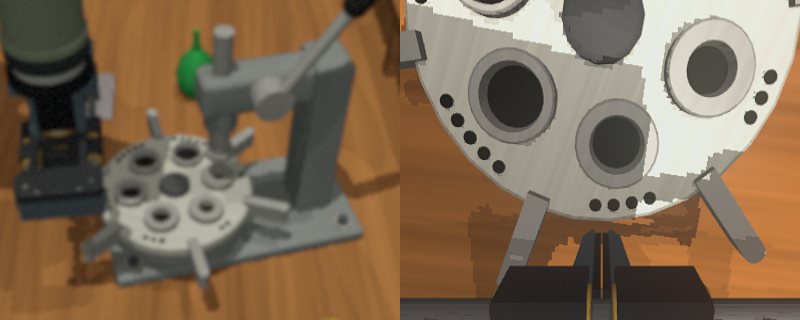

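{"fn": "move_arm", "kwargs": {
  "moves": [
    [[-1,0,0],0,-1],
    [[-3,0,0],0,-1],
    [[-5,0,0],0,-1],
    [[-5,0,0],0,-1],
    [[-5,1.5,-0.1],-0.14,-1],
    [[-5,2.9,-0.4],-0.28,-1],
    [[-5,4.3,-0.9],-0.42,-1],
    [[-5,5.6,-1.6],-0.56,-1],
    [[-5,6.8,-2.5],-0.7,-1],
    [[-5,7.9,-3.5],-0.84,-1],
    [[-5,8.8,-4.7],-0.98,-1],
    [[-5,8.8,-4.7],-0.98,-1],
    [[-5,8.8,-4.7],-0.98,-1]
  ]
}}

```text
time_s: 8.85
ee_pos: [558.5, -147.8, 177.6]
ee_rot: [-85.4, 89.9, 157.5]
force: [-0.5, -0.1, 0.2]
gripper_width: 0.3
```

```bash
python3 - <<'E'
from h import *
for n in ["top","wrist"]:
    cv2.imwrite(f"pics/{n}6.png",viewer.grab_frame(n)[:,:,::-1])
s=cv2.imread("pics/top6.png")[130:290,270:470]
w=cv2.imread("pics/wrist6.png")[:300,120:520]
cv2.imwrite("pics/b6.png",np.hstack([cv2.resize(s,(400,320)),cv2.resize(w,(400,320))]))
E
```

```text
(no output)
```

View pics/b6.png

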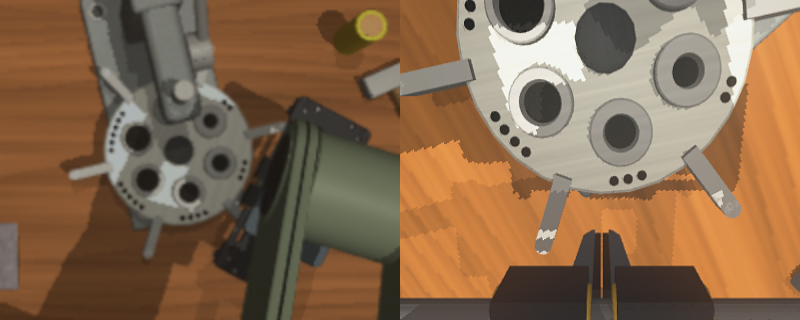

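{"fn": "move_arm", "kwargs": {
  "moves": [
    [[1.5,0,0],0,-1],
    [[3.5,0,0],0,-1],
    [[4.6,0,0],0,-1],
    [[5,0,0],0,-1],
    [[5,0,0],0,-1]
  ]
}}

```text
time_s: 9.57
ee_pos: [559.3, -148.1, 128.1]
ee_rot: [-126.5, 90.0, 116.5]
force: [0.1, 0.5, -0.4]
gripper_width: 0.6
```

{"fn": "move_arm", "kwargs": {
  "moves": [
    [[0,-0.6,0],0.058,-1],
    [[0,-1.2,-0.05],0.115,-1],
    [[0,-1.8,-0.15],0.173,-1],
    [[0,-2.4,-0.3],0.23,-1],
    [[0,-3.0,-0.45],0.288,-1],
    [[0,-3.6,-0.6],0.346,-1],
    [[0,-4.15,-0.85],0.403,-1],
    [[0,-4.7,-1.1],0.461,-1]
  ]
}}

```text
time_s: 10.58
ee_pos: [523.2, -117.8, 129.1]
ee_rot: [111.2, 89.8, -32.3]
force: [0.7, -3.7, -1.2]
gripper_width: 0.4
```

{"fn": "move_arm", "kwargs": {
  "moves": [
    [[0,-0.6,0],0.058,-1],
    [[0,-1.2,-0.05],0.115,-1],
    [[0,-1.8,-0.15],0.173,-1],
    [[0,-2.4,-0.3],0.23,-1],
    [[0,-3.0,-0.45],0.288,-1],
    [[0,-3.6,-0.6],0.346,-1],
    [[0,-4.15,-0.85],0.403,-1],
    [[0,-4.7,-1.1],0.461,-1],
    [[0,-5.25,-1.4],0.518,-1],
    [[0,-5.25,-1.4],0.518,-1]
  ]
}}

```text
time_s: 11.82
ee_pos: [502.5, -66.3, 128.9]
ee_rot: [166.6, 89.9, -6.4]
force: [-1.2, -0.2, 0.1]
gripper_width: 0.6
```

```bash
python3 - <<'E'
from h import *
for n in ["scene","wrist"]:
    cv2.imwrite(f"pics/{n}7.png",viewer.grab_frame(n)[:,:,::-1])
s=cv2.imread("pics/scene7.png")[130:290,220:420]
w=cv2.imread("pics/wrist7.png")[:300,120:520]
cv2.imwrite("pics/b7.png",np.hstack([cv2.resize(s,(400,320)),cv2.resize(w,(400,320))]))
print(status.state()["force"])
E
```

```text
[-0.15555843  0.18812064  0.41496159]
```

View pics/b7.png

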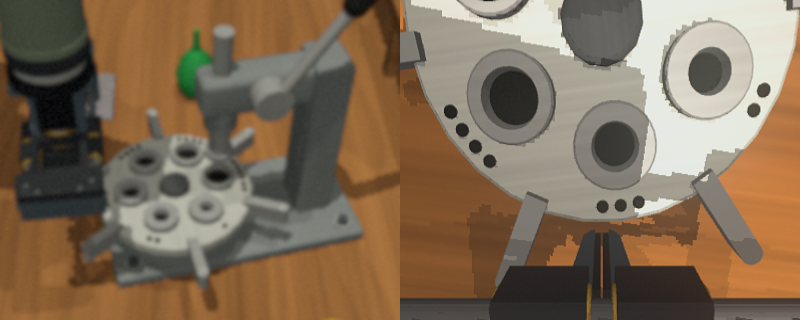

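{"fn": "move_arm", "kwargs": {
  "moves": [
    [[-1,0,0],0,-1],
    [[-3,0,0],0,-1],
    [[-6,0,0],0,-1],
    [[-9,0,0],0,-1],
    [[-12,0,0],0,-1],
    [[-14,0,1],0,-1],
    [[-15,0,3],0,-1],
    [[-15,0,6],0,-1],
    [[-15,0,9],0,-1],
    [[-15,0,11],0,-1],
    [[-15,0,12],0,-1],
    [[-15,0,12],0,-1],
    [[-15,0,12],0,-1],
    [[-15,0,12],0,-1]
  ]
}}

```text
time_s: 13.68
ee_pos: [383.8, -81.1, 278.2]
ee_rot: [-141.3, 90.0, 45.7]
force: [-0.2, 0.1, 0.3]
gripper_width: 0.1
```

```bash
python3 - <<'E'
from h import *
for n in ["top","scene"]:
    cv2.imwrite(f"pics/{n}8.png",viewer.grab_frame(n)[:,:,::-1])
t=cv2.imread("pics/top8.png"); cv2.imwrite("pics/b8.png",np.hstack([cv2.resize(t[140:280,290:430],(400,400),interpolation=cv2.INTER_CUBIC),cv2.resize(cv2.imread("pics/scene8.png")[170:290,245:365],(400,400),interpolation=cv2.INTER_CUBIC)]))
g=cv2.cvtColor(t,cv2.COLOR_BGR2HSV); d=((g[:,:,2]<75)&(g[:,:,1]<120)).astype(np.uint8)
n,l,st,ce=cv2.connectedComponentsWithStats(d); c=viewer.get_calibration("top"); ax=np.array([607.2,-53.9])
for i in range(1,n):
    v=ray(c,[ce[i]],76)[0,:2]-ax
    if st[i,4]>8 and 35<np.hypot(*v)<60: print(st[i,4],ce[i].round(1),np.hypot(*v).round(1),np.degrees(np.arctan2(v[1],v[0])).round(1)-14)
E
```

```text
22 [374.9 190.1] 45.7 -59.4
92 [338.4 198.4] 46.8 59.599999999999994
36 [379.8 210.9] 44.9 -119.8
74 [343.5 219.6] 46.2 119.1
52 [364.3 225.7] 45.2 -180.5
```

View pics/top8.png

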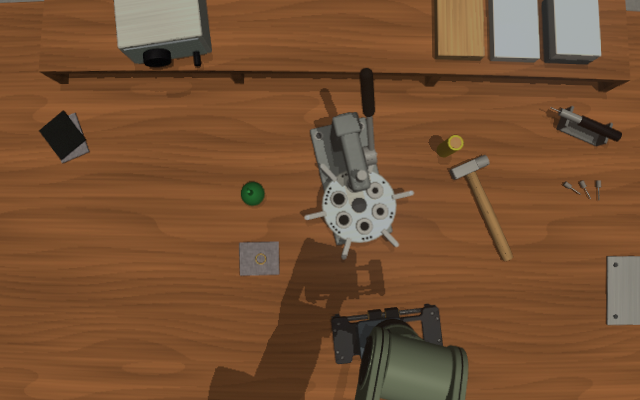

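View pics/b8.png

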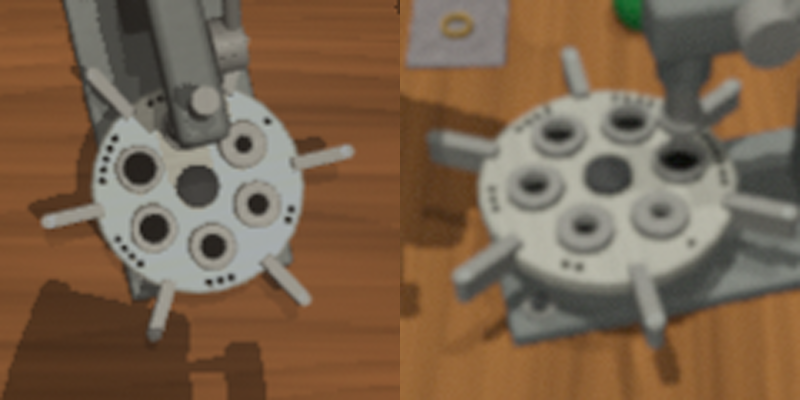

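```bash
python3 -c "
from workcell import env; print(env.job_done())"
```

```text
the job is handed in; nothing more can be done
None
```

The ring reducer is set for the widest ring: the six-dot die is seated under the ram, and I have handed the job in.

- **What I did:** I measured the plate at about t = 120°. I pushed a tab on the near side clockwise twice with the shut fingertips, and each stroke snapped on one detent of 60°. I then raised the hand and drew it back from the plate.
- **Forces and time:** The readings stayed under about 4 N, though I only read the force at the end of each move. The robot's clock stood at about 14 s when I handed in, against the 64 s limit.
- **Last check:** In the top view the five visible dies lie within 1° of where they should be for t = 0. The five-dot die is at +60° and the one-dot at −60°, so the hidden die under the ram is the six-dot one. The scene view shows its wide bore there.
- **Other objects:** The band, tube, blower and hammer look unmoved in the pictures from before and after. The hand was touching nothing when I handed in.

No checks failed. One early attempt to fit the disc's outline came out wrong, so I took the plate's axis from the die bores instead. That fit gave a radius of 46.0 mm, matching the stated 46.

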